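Pump a ratchet clamp closed on a split book board

TASK

Slide the red-headed stop dog along its T-slot to the open end on the robot's side, lift it out and put it in the steel tray. Then pump the black-handled lever in full strokes until the ratchet has closed the split in the wooden board and the green band on the indicator tongue shows behind the crosshead, and stop before any red shows; leave the lever sprung back at rest.

Things in the scene. Friction and masses are not known exactly. Their poses are not given: they have to be found in the camera images.
- clamp: Fixed ratchet clamp: aluminium bed 140 (x) x 343 (y) mm, top 32 mm above the table. Origin on the table under the T-slot's middle; x away from the robot along the slot, y left, z up. From left to right: green ratchet head with the lever (y 196 to 118 mm, 39 mm wide, 100 mm high), green crosshead, sprung platen, stop dog in the T-slot at y 0, two boards, fence (face at y -119 mm, 72 mm high).
- slot_mouth (a point): Open end of the T-slot, on the robot's side: middle of the neck at the bed's front edge and top (clamp frame -70, 0, 32 mm). The slot runs along the clamp's x, its far end is closed; neck 13.5 mm wide, cavity 28 mm wide from z 14 to 23 mm under 9 mm lips.
- stop_dog: Loose steel stop dog, 150 to 310 g, in the T-slot. Origin under its foot's middle, z up, x along the slot. Foot 50 (x) x 24 (y) x 7 mm, plate 44 x 10 mm, red head 36 (x) x 18 (y) mm, 54 to 82 mm above the origin. In the slot the origin is 14 mm above the table, with about 2 mm of play; the foot is out once the origin is 25 mm beyond the slot's mouth.
- dog_grip (a point): Middle of the dog's red head, 70 mm above its origin: take it here from above, best across its 36 mm (x); lower down there is little room between platen and board.
- tray: Fixed steel tray, 130 (x) x 150 (y) mm outside, walls 3 mm thick and 16 mm high; origin under its middle. Inner floor 3 mm above the table.
- pump_lever (a joint): Pump lever's angle: 0 at rest (handle leans 16 degrees right, to the platen), 0.5625 rad at the end of the stroke (16 degrees left), stops at both. A light spring returns it. A full stroke to the stop pushes the toothed bar on by one tooth (10 mm; the first 4 to 13 mm) and takes up to 8 N at the handle; back at rest it catches the next tooth. A pawl holds what was gained; there is no release.
- lever_grip (a point): Middle of the lever's black side handle: a level round bar 20 mm thick and 68 mm long that runs along the clamp's x towards the robot, 135 mm from the hinge axis; this point is 46 mm towards the robot from the lever's stem. About 0.21 m above the table; nothing below it, take it from above, across the bar.
- lever_hinge (a point): The lever's hinge axis (runs along the clamp's x, 84 mm above the table), at the stem, 46 mm further along the clamp's x than lever_grip.
- crosshead (a joint): Travel of the crosshead with its toothed bar towards the fence (m), 0 to 0.062; starts at 0 to 14 mm. At the right tooth it is about 46 mm, one tooth less leaves the boards loose.
- platen (a joint): How far the platen is pressed back on its springs (m): 0 while free, stop at 0.018; 1500 N/m. A flat tongue 80 mm wide on its top then comes out by as much behind the crosshead's cover (left side): after its 4 mm steel end a green band, from 12.5 mm on a red one. The tooth that closes the boards gives 5 to 8 mm, the one before none, the one after 15 to 18 mm (too much).
- platen_face (a point): Middle of the platen's cork face (120 mm wide in x, 21 mm high), which looks to the fence (clamp's -y).
- board_a: Left piece of the split dark wooden book board, loose, flat on the bed: 136 (x) x 45 (y) x 14 mm; origin under its middle, axes as the clamp's.
- board_b: Right piece, 136 (x) x 58 (y) x 14 mm, loose, next to the fence; origin under its middle, axes as the clamp's.
- board_a_near (a point): Robot-side end of the split's edge on the left piece (its top edge).
- board_a_far (a point): Far end of the split's edge on the left piece.
- board_b_near (a point): Robot-side end of the split's edge on the right piece: the split is closed when the left piece's point is at the same clamp y.
- board_b_far (a point): Far end of the split's edge on the right piece.
- book_weight_0: Bystander: grey round book weight 47 mm wide, behind the clamp. Origin under its middle.
- book_weight_1: Bystander: brass-coloured round book weight 49 mm wide, behind the clamp. Origin under its middle.
- hake_brush: Bystander: flat wooden brush 185 mm long, lying to the left.
- dropper_bottle: Bystander: amber dropper bottle with red top, 139 mm high, to the right behind the tray. Origin under its middle.
There are look-alikes about, which are no part of the job. Leave any blue look-alike of the board_a alone.

How it is judged:
By the outcome, as a careful person would: the job done as asked, in the order asked, and still so for the second after the job is handed in, with the robot touching nothing.
It also fails if it takes over 69 s, if anything falls off the work surface, if the arm or the gripper's body presses on something with over 40 N, if the wrist force passes 120 N, or if a joint passes its speed limit or range.

ROBOT

A 7-joint arm with a two-finger parallel gripper is mounted at the origin on a cart in front of the work surface, level with it; the furniture and walls round the work are solid. World frame = base frame: x ahead of the robot, y to its left, z up, the work surface at z = 0. Lengths are in m, angles in rad, forces in N, time in s.
With the tool pointing down it reaches from about 0.4 to 0.875 m from the base axis. Payload 4.4 kg.
Tool frame: the origin (TCP) lies midway between the tips of the shut fingers; the grasp point (between the pads) lies 19 mm behind it; z points along the fingers, y is the line along which they close (so a half turn about z gives the same grasp; the last joint's range is limited). The gripper opens to 85 mm and grips with 20 to 120 N. Pads are 22 mm wide; open, the fingers measure 114 mm over their backs; the gripper's body (76 mm by 85 mm) begins 54 mm behind the grasp point. The pads swing forward as they close: fully open they stand 13 mm farther back than shut.
Start: joints at [1.26, 0.628, 0.038, 1.517, -0.027, 0.996, -0.02], TCP at [0.158, -0.631, 0.231] pointing down, gripper open.
Joint ranges: [-3.06, 3.06], [-0.37, 2.12], [-1.25, 1.32], [0.18, 2.47], [-1.1, 4.24], [0.23, 1.98], [-2.94, 2.94]. Speed limits (rad/s): [2.57, 2.57, 3.14, 3.14, 3.14, 3.14, 3.14].

INTERFACE

Orientations are given as a unit quaternion [w, x, y, z].
In Python, from workcell import arm gives the robot as it stands. The module is installed in compiled form; this text tells all that it offers.
- The arm moves only by the tool arm_command, never from a script. Its argument "moves" is a list of rows, each a list of 7 numbers: the closure in counts, from 0 (fully open) to 255 (shut), then the shift along the world's x, y, z in cm, then the turn, a rotation vector about the world's x, y, z in degrees. In form: [[gripper, dx, dy, dz, rx, ry, rz], ...]. A call has exactly 5 rows; each row is the pose to reach, as a shift and turn from the pose commanded when the call began; what a row does not reach only later rows make up. A row lasts 1/10 s, in which the tool goes at most 50 mm and 8.59 degrees, less where a joint would pass 70% of its speed; a pose out of reach is approached as far as the arm can. A call with a gripper value outside its range is refused whole. The fingers move at their own pace and stop on an object; "grip_force" is the grip in N (left out, the last holds). Time passes only in rows, so rows that repeat a pose let the fingers close, or fill a call up. It gives the time, the measured TCP pose, the force, the opening and the grip force at its end, in the units of the state.
- arm.read_state(): the state, without advancing time (a new reading comes with each control period).
- arm.get_image(name): name is "scene" or "top" or "wrist"; returns a dict with "pixels" (420x560x3 uint8, red, green, blue), "fx", "fy", "cx", "cy" (pixels), "camera_from_world" (4x4, takes a point from world to camera coordinates); the wrist camera has in their place "hand_eye" (4x4, takes a point from camera to tool coordinates, whose origin is the TCP and whose axes are the flange's). Camera axes: x right, y up, looking along -z (the intrinsics and any distortion apply to the point x, -y, -z); pixel columns grow to the right and rows downward; lengths in m; the calibration is good to about 2 mm. A picture is of the moment at which its call begins: read the wrist's pose just before it. There is no depth.
- arm.hand_in(): hands the job in; it is judged then, once.
The state is a dict: "t": time; "joint_positions": joint angles; "qd": joint speeds; "joint_efforts": joint torques, N m; "tool_pos": TCP position; "orientation": TCP orientation; "force": force on the tool from outside, world axes, zero at the start; "moment": the same for the moment, N m; "gripper_width": finger opening in m; "finger_force": force on a finger pad.
Only numpy, scipy, OpenCV 4.12 (cv2) and the standard library are available. Lean on these libraries where they do the work, as an engineer would, in place of code of your own. Each camera call takes 0.05 s, during which the arm holds its last target. There are 200 camera calls.

## Working session

There is one attempt and no reset: what is moved stays moved. The work goes in short steps, Python scripts to look and compute and a tool call to move; the robot and the scene stay as the last step left them, time stands still between calls to the robot, and variables do not carry over. Pictures are saved under pics/ and viewed, at most 10 in all, crops included, and the job is handed in when it is done.

Besides the shell and the picture viewer there is one more tool, called after "Call:" as name(argument=value, ...), one argument or row to a line, values as JSON. arm_command: Moves the arm, as the interface text tells. Its arguments: {"type":"object","properties":{"moves":{"type":"array"},"grip_force":{"type":"number"}},"required":["moves"]}

```bash
mkdir -p pics
cat > h.py <<'E'
import numpy as np, cv2
from workcell import arm
def cap(n,f):
    s=arm.read_state(); im=arm.get_image(n)
    cv2.imwrite(f'pics/{f}.png',cv2.cvtColor(im['pixels'],cv2.COLOR_RGB2BGR))
    np.save(f'pics/{f}.npy',{'s':s,'im':im},allow_pickle=True); return s,im
def ray(im,u,v,s=None):
    d=np.array([(u-im['cx'])/im['fx'],-(v-im['cy'])/im['fy'],-1.])
    if 'camera_from_world' in im:
        T=np.linalg.inv(np.array(im['camera_from_world']))
    else:
        from scipy.spatial.transform import Rotation as R
        W=np.eye(4); q=s['orientation']; W[:3,:3]=R.from_quat([q[1],q[2],q[3],q[0]]).as_matrix(); W[:3,3]=s['tool_pos']
        T=W@np.array(im['hand_eye'])
    return T[:3,3],T[:3,:3]@d
def plane(im,u,v,z,s=None):
    o,d=ray(im,u,v,s); return o+d*(z-o[2])/d[2]
def proj(im,p):
    c=np.array(im['camera_from_world'])@np.r_[p,1]; return im['cx']+im['fx']*c[0]/-c[2], im['cy']-im['fy']*c[1]/-c[2]
def two(a,b):
    A=np.zeros((3,3));y=np.zeros(3)
    for o,d in(a,b):
        d=d/np.linalg.norm(d);P=np.eye(3)-np.outer(d,d);A+=P;y+=P@o
    x=np.linalg.solve(A,y); return x,[np.linalg.norm(np.cross(x-o,d/np.linalg.norm(d))) for o,d in(a,b)]
E
python3 -c "
from h import *
s,a=cap('scene','s0');_,b=cap('top','t0')
print({k:np.round(v,4) if k!='x' else v for k,v in s.items()})
for i in(a,b): print(i.keys(),i['fx'],i['cx'],i['cy'],np.linalg.inv(i['camera_from_world'])[:3].round(3))
"
```

```text
{'t': np.float64(0.0), 'joint_positions': array([ 1.2602,  0.6293,  0.0384,  1.5184, -0.027 ,  0.9963, -0.02  ]), 'qd': array([ 0.0001,  0.0001,  0.0006,  0.002 ,  0.001 ,  0.    , -0.0007]), 'joint_efforts': array([ 1.80000e-03, -5.63404e+01,  1.22640e+00, -1.93446e+01,
        1.09000e-02,  1.06000e-02, -0.00000e+00]), 'tool_pos': array([ 0.1574, -0.63  ,  0.2304]), 'orientation': array([-1.000e-03,  9.925e-01,  1.221e-01, -1.000e-04]), 'force': array([-0.2721,  0.1555, -0.2851]), 'moment': array([-0.0071, -0.0122,  0.0175]), 'finger_force': np.float64(0.0), 'gripper_width': np.float64(0.0856)}
dict_keys(['pixels', 'fx', 'fy', 'cx', 'cy', 'camera_from_world']) 394.6884769726072 284.44532145956816 213.3861517305509 [[-0.821  0.327 -0.467 -0.008]
 [-0.57  -0.495  0.655  0.754]
 [-0.017  0.805  0.594  0.862]]
dict_keys(['pixels', 'fx', 'fy', 'cx', 'cy', 'camera_from_world']) 524.3473055671684 285.6414055988009 221.8079333949592 [[-0.01   0.994 -0.113  0.351]
 [-1.    -0.009  0.006 -0.021]
 [ 0.005  0.113  0.994  1.917]]
```

View pics/s0.png

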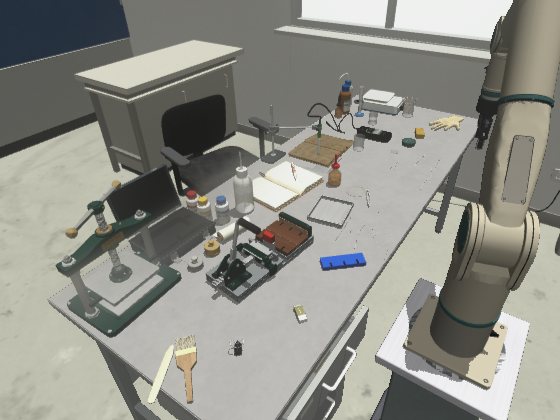

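View pics/t0.png

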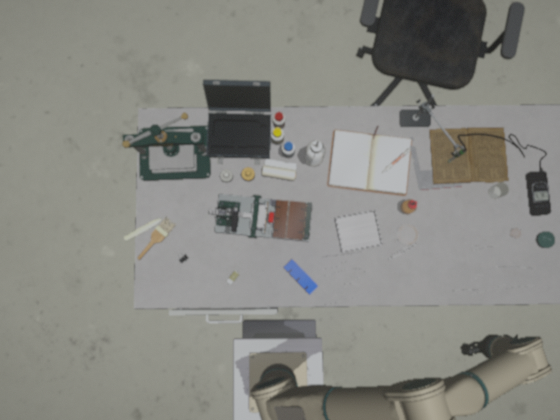

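The clamp is at about (262,217) in top view with the red head near (270,216), and the tray is at (358,231). In the scene view the clamp is near (260,255) and the tray near (331,210). I'll enlarge the clamp from both views.

```bash
python3 -c "
from h import *
a=cv2.imread('pics/s0.png')[195:305,195:365];b=cv2.imread('pics/t0.png')[185:260,205:390]
a=cv2.resize(a,(510,330),interpolation=2);b=cv2.resize(b,(740,300)[0:2],interpolation=2)
c=np.zeros((640//640*600,740,3),np.uint8);c[:300]=b;c[300:600,:464]=cv2.resize(a,(464,300));cv2.imwrite('pics/c0.png',c)
A=np.load('pics/s0.npy',allow_pickle=True).item()['im'];B=np.load('pics/t0.npy',allow_pickle=True).item()['im']
def mask(im,x0,x1,y0,y1):
    p=im['pixels'].astype(int);m=(p[...,0]>130)&(p[...,1]<70)&(p[...,2]<80);k=np.zeros_like(m);k[y0:y1,x0:x1]=1
    v,u=np.where(m&k);return u.mean(),v.mean(),len(u),u.min(),u.max(),v.min(),v.max()
ra=mask(A,250,285,225,250);rb=mask(B,255,285,205,230);print(ra,rb)
print('head',two(ray(A,*ra[:2]),ray(B,*rb[:2])), plane(B,rb[0],rb[1],.092))
for n,p in dict(tl=(337,216),tr=(377,212),br=(381,247),bl=(341,251)).items(): print(n,plane(B,*p,.016).round(3))
"
```

```text
(np.float64(268.1707317073171), np.float64(233.85365853658536), 41, np.int64(263), np.int64(273), np.int64(231), np.int64(237)) (np.float64(270.79411764705884), np.float64(216.8235294117647), 34, np.int64(269), np.int64(273), np.int64(213), np.int64(221))
head (array([0.5765676 , 0.01966174, 0.09399337]), [np.float64(0.0011618207423798683), np.float64(0.0011618207423798306)]) [0.57583125 0.01907084 0.092     ]
tl [ 0.586 -0.221  0.016]
tr [ 0.599 -0.368  0.016]
br [ 0.471 -0.379  0.016]
bl [ 0.458 -0.233  0.016]
```

View pics/c0.png

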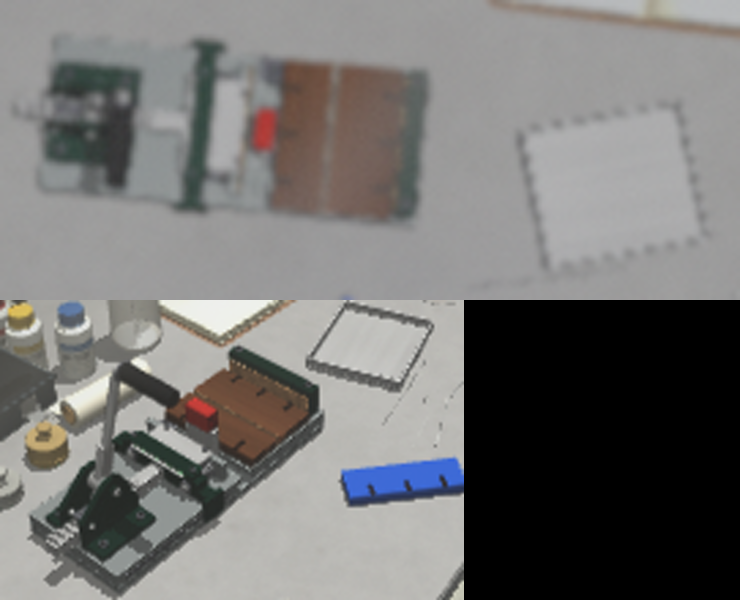

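The two-view fix puts the red head at (0.577, 0.020, 0.094), which matches its expected height of 0.096. The clamp yaw is about -4.5°. The tray's centre is near (0.528, -0.300), and its measured sides of 130 x 148 mm match the given size. I'll fly over the clamp for a close wrist look.

Call:
arm_command(
  moves=[
    [0,2.2,4.2,0.8,0,0,4.8],
    [0,4.4,8.4,1.6,0,0,9.6],
    [0,6.6,12.6,2.4,0,0,14.4],
    [0,8.8,16.8,3.2,0,0,19.2],
    [0,11,21,4,0,0,24],
  ],
)

```text
t: 0.6
tool_pos: [0.268, -0.4186, 0.2714]
orientation: [-0.0, 0.945, 0.327, -0.0]
force: [1.0, 0.5, 0.7]
gripper_width: 0.0855
finger_force: 0.0
```

Call:
arm_command(
  moves=[
    [0,2.2,4.2,0.8,0,0,4.8],
    [0,4.4,8.4,1.6,0,0,9.6],
    [0,6.6,12.6,2.4,0,0,14.4],
    [0,8.8,16.8,3.2,0,0,19.2],
    [0,11,21,4,0,0,24],
  ],
)

```text
t: 1.1
tool_pos: [0.3779, -0.2088, 0.3116]
orientation: [0.0, 0.856, 0.517, -0.0]
force: [1.0, -0.5, -0.0]
gripper_width: 0.0853
finger_force: 0.0
```

Call:
arm_command(
  moves=[
    [0,2.2,4.2,0.8,0,0,4.8],
    [0,4.4,8.4,1.6,0,0,9.6],
    [0,6.6,12.6,2.4,0,0,14.4],
    [0,8.8,16.8,3.2,0,0,19.2],
    [0,11,21,4,0,0,24],
  ],
)

```text
t: 1.6
tool_pos: [0.4879, 0.001, 0.3516]
orientation: [0.0, 0.73, 0.683, -0.0]
force: [1.5, -1.0, 0.0]
gripper_width: 0.0851
finger_force: 0.0
```

```bash
python3 -c "
from h import *
arm.get_image('wrist')
s,a=cap('wrist','w0')
print(s['t'],s['tool_pos'],s['orientation'],s['joint_positions'])
print(np.array(a['hand_eye']).round(3),a['fx'])
"
```

```text
1.65 [0.49189544 0.01050416 0.35324396] [-5.82454802e-04  7.25572347e-01  6.88127034e-01  5.06113450e-03] [ 0.30598201  0.29713177 -0.50300471  1.76116446  0.15055238  1.114945
 -0.29688421]
[[-0.001  0.957  0.289  0.073]
 [ 1.     0.001 -0.    -0.   ]
 [-0.     0.289 -0.957 -0.143]
 [ 0.     0.     0.     1.   ]] 291.92877265381344
```

View pics/w0.png

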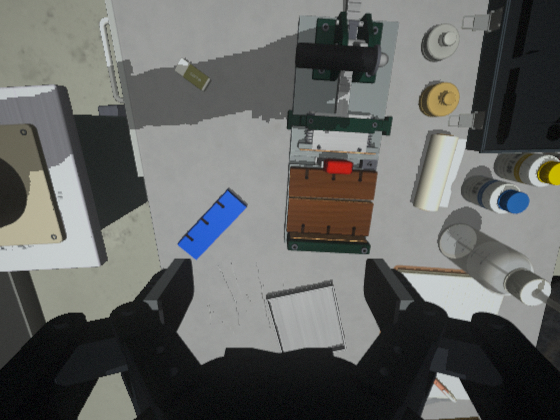

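The wrist view shows the red head at (340,167). The lever handle runs from (297,55) to (380,60), the crosshead is at row 122, the fence at row 245, and the tray centre is at about (308,320).

```bash
python3 -c "
from h import *
D=np.load('pics/w0.npy',allow_pickle=True).item();s,a=D['s'],D['im']
p=a['pixels'].astype(int);m=((p[...,0]>130)&(p[...,1]<70)&(p[...,2]<80)).astype(np.uint8)
n,l,st,c=cv2.connectedComponentsWithStats(m)
for i in range(1,n):
  if st[i,4]>40: print(st[i],c[i])
k=[i for i in range(1,n) if abs(c[i]-[340,167]).max()<12][0]
v,u=np.where(l==k);x0,y0,w,h,_=st[k]
for q in [(x0,y0+h/2),(x0+w,y0+h/2),(x0+w/2,y0),(x0+w/2,y0+h)]: print('head',q,plane(a,*q,.096,s).round(4))
A=np.load('pics/s0.npy',allow_pickle=True).item()['im']
print(two(ray(a,*c[k],s),ray(A,268.2,233.9)))
# crosshead edges, fence front/back edges
for n_,q,z in [('bed L top',(300,14),.032),('bed R top',(398,18),.032),('fence l',(287,241),.072),('fence r',(369,241),.072),('boardb nl',(288,197),.046),('boardb nr',(376,205),.046),('bed front low',(286,236),.032),('bed front',(292,110),.032)]: print(n_,plane(a,*q,z,s).round(4))
for q in [(297,57),(340,58),(382,61)]: print('handle',plane(a,*q,.214,s).round(4))
g=a['pixels'][30:260,270:405];cv2.imwrite('pics/c1.png',cv2.cvtColor(cv2.resize(g,None,fx=2.6,fy=2.6,interpolation=2),cv2.COLOR_RGB2BGR))
"
```

```text
[327 162  25  12 268] [339.21641791 167.36940299]
head (np.int32(327), np.float64(168.0)) [0.5608 0.0186 0.096 ]
head (np.int32(352), np.float64(168.0)) [0.5952 0.0167 0.096 ]
head (np.float64(339.5), np.int32(162)) [0.578  0.0259 0.096 ]
head (np.float64(339.5), np.int32(174)) [0.5781 0.0093 0.096 ]
(array([0.57876056, 0.01807929, 0.09184978]), [np.float64(0.00034166879888400923), np.float64(0.00034166879888394006)])
bed L top [0.5353 0.2252 0.032 ]
bed R top [0.672  0.2132 0.032 ]
fence l [ 0.5012 -0.0967  0.072 ]
fence r [ 0.63  -0.104  0.072]
boardb nl [ 0.5066 -0.0323  0.046 ]
boardb nr [ 0.6474 -0.0534  0.046 ]
bed front low [ 0.5005 -0.1043  0.032 ]
bed front [0.5191 0.0993 0.032 ]
handle [0.5156 0.1366 0.214 ]
handle [0.5534 0.1338 0.214 ]
handle [0.5905 0.1295 0.214 ]
```

View pics/c1.png

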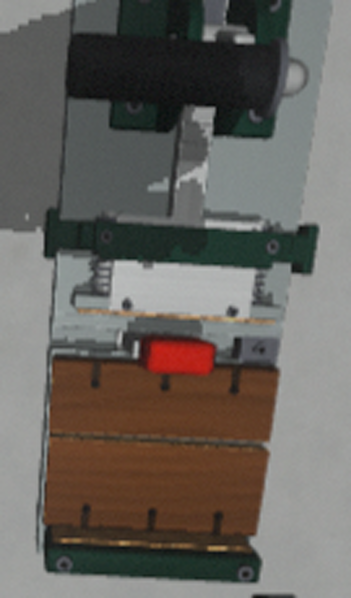

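Head centre comes out at (0.578, 0.018) from both views, and the head measures 34 x 17 mm against the given 36 x 18. Clamp yaw is about -5.2° and the slot mouth is near (0.512, 0.024). I'll go above the head with a partly closed gripper and re-measure.

Call:
arm_command(
  moves=[
    [70,1.8,0.4,-3,0,0,-0.2],
    [70,3.6,0.8,-7,0,0,-0.4],
    [70,5.4,1.2,-11,0,0,-0.6],
    [70,7.2,1.6,-15,0,0,-0.9],
    [70,8.5,1.8,-18,0,0,-1.2],
  ],
)

```text
t: 2.2
tool_pos: [0.5721, 0.017, 0.1684]
orientation: [-0.001, 0.739, 0.674, -0.001]
force: [-0.7, -0.1, 0.6]
gripper_width: 0.0621
finger_force: 0.0
```

Call:
arm_command(
  moves=[
    [70,0.5,0,-1.5,0,0,0],
    [70,0.5,0,-3,0,0,0],
    [70,0.5,0,-4,0,0,0],
    [70,0.5,0,-4,0,0,0],
    [70,0.5,0,-4,0,0,0],
  ],
)

```text
t: 2.7
tool_pos: [0.5778, 0.0172, 0.1321]
orientation: [0.0, 0.738, 0.674, 0.0]
force: [0.7, -0.1, 0.2]
gripper_width: 0.0623
finger_force: 0.0
```

```bash
python3 -c "
from h import *
s,a=cap('wrist','w1')
print(s['t'],s['tool_pos'],s['orientation'],s['gripper_width'],s['joint_positions'])
p=a['pixels'].astype(int);m=((p[...,0]>130)&(p[...,1]<70)&(p[...,2]<80)).astype(np.uint8)
n,l,st,c=cv2.connectedComponentsWithStats(m)
for i in range(1,n):
  if st[i,4]>200:
    x0,y0,w,h,_=st[i];print(st[i]);print(cv2.minAreaRect(np.argwhere(l==i)[:,::-1].astype(np.float32)))
    for q in [(x0,y0+h/2),(x0+w,y0+h/2),(x0+w/2,y0),(x0+w/2,y0+h)]: print('head',plane(a,*q,.096,s).round(4))
"
```

```text
2.7 [0.57776033 0.01719246 0.1321232 ] [3.32054911e-04 7.38397444e-01 6.74365625e-01 3.28900474e-04] 0.06225215342915555 [ 0.16122181  0.67579644 -0.37664028  1.81034399  0.35599224  0.72162602
 -0.50068391]
[ 253  223   52   23 1104]
((278.5, 234.0), (22.0, 51.0), 90.0)
head [0.5609 0.0195 0.096 ]
head [0.5951 0.0164 0.096 ]
head [0.5787 0.026  0.096 ]
head [0.5772 0.0097 0.096 ]
```

View pics/w1.png

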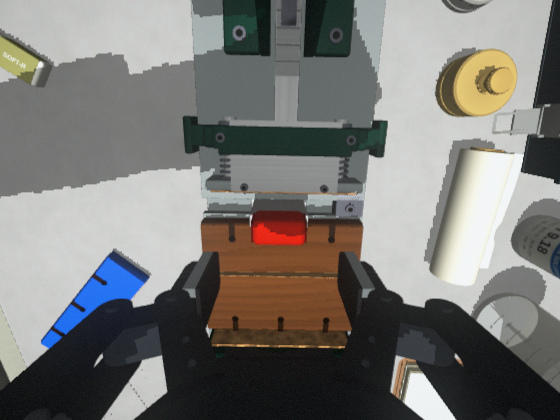

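The head shows at (279,234) with the fingers straddling it. Its refined centre is (0.578, 0.018). I'll fit the clamp yaw before sliding, while descending to grip.

Call:
arm_command(
  moves=[
    [70,0,0.05,-2,0,0,0],
    [70,0,0.05,-4,0,0,0],
    [70,0,0.05,-5.5,0,0,0],
    [70,0,0.05,-6.5,0,0,0],
    [70,0,0.05,-6.5,0,0,0],
  ],
)

```text
t: 3.25
tool_pos: [0.5769, 0.0178, 0.0655]
orientation: [-0.001, 0.738, 0.674, -0.001]
force: [-0.0, 0.1, 0.1]
gripper_width: 0.062
finger_force: 0.0
```

```bash
python3 -c "
from h import *
D=np.load('pics/w1.npy',allow_pickle=True).item();s,a=D['s'],D['im'];p=a['pixels'].astype(int)
r,g,b=p[...,0],p[...,1],p[...,2]
def fit(P,z):
    W=np.array([plane(a,u,v,z,s) for u,v in P])[:,:2];d=cv2.fitLine(W.astype(np.float32),cv2.DIST_HUBER,0,.001,.001).ravel();return np.degrees(np.arctan2(d[1],d[0])).round(2),d[2:].round(4)
gm=(g>r+15)&(g<110)
br=(r>g+25)&(r>60)&(r<180)&(g>25)
print('xhead', fit([(u,np.where(gm[105:165,u])[0][0]+105) for u in range(200,260) if gm[105:165,u].any()]+[(u,np.where(gm[105:165,u])[0][0]+105) for u in range(310,375)if gm[105:165,u].any()],.06))
br2=lambda u:np.where(br[210:260,u])[0][0]+210
print('board top',fit([(u,br2(u)) for u in list(range(210,245))+list(range(312,355)) if br[210:260,u].any()],.046))
dk=lambda u:np.argmin(p[262:285,u].sum(1))+262
print('split',fit([(u,dk(u)) for u in range(222,335)],.046))
print(arm.read_state()['tool_pos'],arm.read_state()['force'])
"
```

```text
xhead (np.float32(-6.48), array([0.5927, 0.0835], dtype=float32))
board top (np.float32(-5.82), array([0.5783, 0.0067], dtype=float32))
split (np.float32(-6.35), array([ 0.591 , -0.0416], dtype=float32))
[0.57692243 0.01777258 0.06546795] [-0.04383725  0.09453616  0.13546756]
```

Yaw is about -6.2°, so I'll turn the tool 1° more, then grip.

Call:
arm_command(
  moves=[
    [70,0,0,0,0,0,-1],
    [140,0,0,0,0,0,-1],
    [255,0,0,0,0,0,-1],
    [255,0,0,0,0,0,-1],
    [255,0,0,0,0,0,-1],
  ],
  grip_force=45,
)

```text
t: 3.75
tool_pos: [0.5784, 0.0181, 0.068]
orientation: [0.001, 0.744, 0.668, 0.001]
force: [-3.3, -0.9, 10.3]
gripper_width: 0.0368
finger_force: 73.2
```

Call:
arm_command(
  moves=[
    [255,-0.2,0.02,0,0,0,0],
    [255,-0.6,0.06,0,0,0,0],
    [255,-1.2,0.13,0,0,0,0],
    [255,-2,0.22,0,0,0,0],
    [255,-2,0.22,0,0,0,0],
  ],
)

```text
t: 4.25
tool_pos: [0.5604, 0.0206, 0.0686]
orientation: [0.002, 0.744, 0.668, 0.003]
force: [1.7, -0.6, 7.2]
gripper_width: 0.0353
finger_force: 95.7
```

Call:
arm_command(
  moves=[
    [255,-0.8,0.09,0.1,0,0,0],
    [255,-1.8,0.2,0.1,0,0,0],
    [255,-2.8,0.3,0.1,0,0,0],
    [255,-3.8,0.41,0.1,0,0,0],
    [255,-3.8,0.41,0.1,0,0,0],
  ],
)

```text
t: 4.75
tool_pos: [0.5193, 0.0247, 0.0685]
orientation: [0.001, 0.744, 0.668, 0.001]
force: [0.3, 0.2, 9.8]
gripper_width: 0.0353
finger_force: 96.0
```

Call:
arm_command(
  moves=[
    [255,-1,0.11,0,0,0,0],
    [255,-2,0.22,0,0,0,0],
    [255,-3,0.33,0,0,0,0],
    [255,-4.2,0.45,0,0,0,0],
    [255,-4.2,0.45,0,0,0,0],
  ],
)

```text
t: 5.25
tool_pos: [0.4736, 0.0284, 0.067]
orientation: [-0.001, 0.744, 0.668, -0.002]
force: [0.2, -0.5, -2.7]
gripper_width: 0.0355
finger_force: 94.3
```

The dog is out and its 2.7 N weight is carried. Next I lift it and carry it to the tray at (0.528, -0.300).

Call:
arm_command(
  moves=[
    [255,-0.4,0,2,0,0,0],
    [255,-0.4,0,5,0,0,0],
    [255,-0.4,0,9,0,0,0],
    [255,-0.4,-2,11.5,0,0,0],
    [255,-0.4,-6,12,0,0,0],
  ],
)

```text
t: 5.75
tool_pos: [0.4753, -0.0285, 0.1901]
orientation: [0.001, 0.742, 0.67, 0.003]
force: [0.9, -1.3, -2.8]
gripper_width: 0.0352
finger_force: 94.8
```

Call:
arm_command(
  moves=[
    [255,0.8,-4.5,0,0,0,0],
    [255,1.8,-9,0,0,0,0],
    [255,2.8,-13.5,0,0,0,0],
    [255,3.8,-18,0,0,0,0],
    [255,4.6,-22,0,0,0,0],
  ],
)

```text
t: 6.25
tool_pos: [0.5187, -0.2538, 0.1865]
orientation: [-0.001, 0.745, 0.668, -0.001]
force: [1.6, 0.8, -1.7]
gripper_width: 0.0352
finger_force: 94.8
```

Call:
arm_command(
  moves=[
    [255,0.8,-3,-2,0,0,0],
    [255,1.2,-4.7,-5,0,0,0],
    [255,1.2,-4.7,-8,0,0,0],
    [255,1.2,-4.7,-10,0,0,0],
    [255,1.2,-4.7,-10,0,0,0],
  ],
)

```text
t: 6.75
tool_pos: [0.5282, -0.2971, 0.0835]
orientation: [-0.004, 0.744, 0.668, -0.002]
force: [0.0, -0.1, -2.1]
gripper_width: 0.0351
finger_force: 94.7
```

```bash
python3 -c "
from h import *
s,a=cap('wrist','w2');print(s['t'],s['tool_pos'],s['orientation'],s['force'])
cap('scene','s2')
i=cv2.imread('pics/w2.png');j=cv2.imread('pics/s2.png')[150:300,200:400];cv2.imwrite('pics/c2.png',np.hstack([cv2.resize(i,(400,300)),cv2.resize(j,(400,300))]))
"
```

```text
6.75 [ 0.528172   -0.2970839   0.08351417] [-0.00408718  0.74419495  0.66794808 -0.00159061] [ 0.03668607 -0.07452498 -2.09353296]
```

View pics/c2.png

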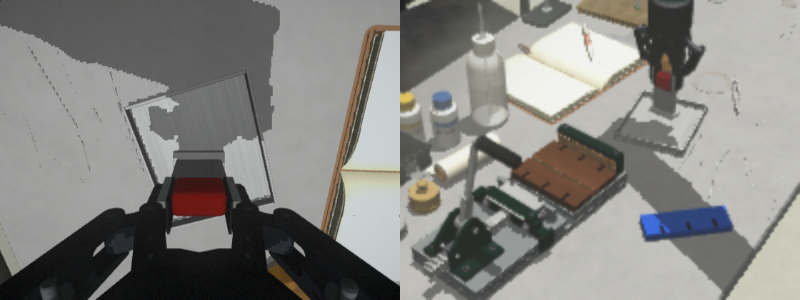

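The dog is over the tray interior in both views, with the head at (198,195) in the wrist half. I'll lower it to contact.

Call:
arm_command(
  moves=[
    [255,0,0,-1,0,0,0],
    [255,0,0,-1.8,0,0,0],
    [255,0,0,-2.2,0,0,0],
    [255,0,0,-2.4,0,0,0],
    [255,0,0,-2.4,0,0,0],
  ],
)

```text
t: 7.35
tool_pos: [0.5315, -0.2982, 0.0632]
orientation: [-0.0, 0.744, 0.668, -0.0]
force: [0.2, 0.1, -1.6]
gripper_width: 0.0349
finger_force: 94.7
```

Call:
arm_command(
  moves=[
    [255,0,0,-0.2,0,0,0],
    [255,0,0,-0.4,0,0,0],
    [255,0,0,-0.5,0,0,0],
    [255,0,0,-0.5,0,0,0],
    [255,0,0,-0.5,0,0,0],
  ],
)

```text
t: 7.85
tool_pos: [0.5316, -0.2983, 0.0583]
orientation: [-0.0, 0.744, 0.668, 0.0]
force: [0.1, -0.2, -2.6]
gripper_width: 0.0355
finger_force: 94.7
```

Call:
arm_command(
  moves=[
    [255,0,0,-0.1,0,0,0],
    [255,0,0,-0.2,0,0,0],
    [255,0,0,-0.3,0,0,0],
    [255,0,0,-0.3,0,0,0],
    [255,0,0,-0.3,0,0,0],
  ],
)

```text
t: 8.35
tool_pos: [0.5317, -0.2985, 0.0575]
orientation: [0.001, 0.744, 0.668, -0.0]
force: [-4.1, 1.5, 14.3]
gripper_width: 0.035
finger_force: 97.6
```

Contact. I'll release, rise, and move toward the lever, turning -90° on the way so the fingers close across the bar.

Call:
arm_command(
  moves=[
    [200,0,0,0.1,0,0,0],
    [70,0,0,0.2,0,0,0],
    [70,0,0,0.2,0,0,0],
    [70,0,0,1,0,0,0],
    [70,0,0,3.5,0,0,0],
  ],
)

```text
t: 8.85
tool_pos: [0.5298, -0.2975, 0.0887]
orientation: [-0.002, 0.744, 0.668, -0.001]
force: [-0.7, 0.4, 0.1]
gripper_width: 0.0619
finger_force: 0.0
```

Call:
arm_command(
  moves=[
    [70,0,0,4,0,0,0],
    [70,0,0,8,0,0,0],
    [70,0,1,12,0,0,-8],
    [70,0,4,16,0,0,-16],
    [70,0,7,20,0,0,-24],
  ],
)

```text
t: 9.35
tool_pos: [0.5313, -0.2279, 0.2922]
orientation: [-0.0, 0.869, 0.495, 0.0]
force: [1.7, 0.4, -0.2]
gripper_width: 0.0621
finger_force: 0.0
```

Call:
arm_command(
  moves=[
    [70,0,4.5,1,0,0,-8],
    [70,0,9,2,0,0,-16],
    [70,0,13.5,2,0,0,-24],
    [70,0,18,2,0,0,-32],
    [70,0,22.5,2,0,0,-40],
  ],
)

```text
t: 9.85
tool_pos: [0.5313, -0.0014, 0.3109]
orientation: [-0.0, 0.986, 0.169, 0.0]
force: [1.2, 0.1, -0.0]
gripper_width: 0.0617
finger_force: 0.0
```

Call:
arm_command(
  moves=[
    [70,0,4,0,0,0,-8],
    [70,0,8,0,0,0,-16],
    [70,0,12,0,0,0,-24],
    [70,0,14,0,0,0,-26],
    [70,0,14,0,0,0,-26],
  ],
)

```text
t: 10.35
tool_pos: [0.5308, 0.1414, 0.3106]
orientation: [-0.001, 0.999, -0.05, -0.0]
force: [-0.3, 0.4, -0.3]
gripper_width: 0.062
finger_force: 0.0
```

```bash
python3 -c "
from h import *
s,a=cap('wrist','w3');print(s['t'],s['tool_pos'],s['orientation'],s['joint_positions'])
_,b=cap('scene','s3')
i=cv2.imread('pics/w3.png');j=cv2.imread('pics/s3.png')[170:290,200:360];cv2.imwrite('pics/c3.png',np.vstack([cv2.resize(i,(480,360)),cv2.resize(j,(480,240))[:240]]))
"
```

```text
10.35 [0.5307632  0.14143153 0.31060711] [-1.27493354e-03  9.98723824e-01 -5.04885744e-02 -4.31616371e-05] [-0.20197248  0.4025022  -0.15632001  1.69151195  0.06753252  1.05205781
 -2.0512616 ]
```

View pics/c3.png

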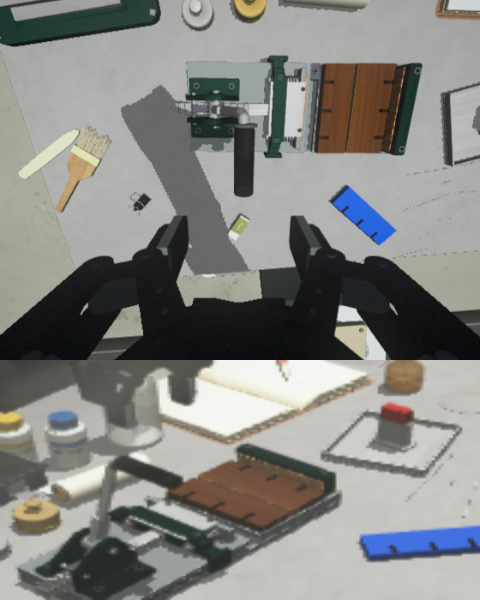

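The dog stands inside the tray. The wrist view shows the handle at full-image column ~285, rows 148–228. I'll compute where it lies.

```bash
python3 -c "
from h import *
D=np.load('pics/w3.npy',allow_pickle=True).item();s,a=D['s'],D['im'];B=np.load('pics/s3.npy',allow_pickle=True).item()['im']
p=a['pixels'].astype(int);m=(p.max(2)<60).astype(np.uint8);m[:,:265]=0;m[:,305:]=0;m[:140]=0;m[235:]=0
n,l,st,c=cv2.connectedComponentsWithStats(m);k=1+st[1:,4].argmax();print(st[k],c[k])
x,y,w,h,_=st[k]
for q in [(c[k][0],y),(c[k][0],y+h),tuple(c[k])]: print(plane(a,*q,.214,s).round(4))
v,u=np.where(l==k)
for r in (165,220): uu=u[v==r];print(r,uu.min(),uu.max(),plane(a,(uu.min()+uu.max()+1)/2,r,.214,s).round(4))
print(two(ray(a,(u[v==y+h-3].mean()),y+h-3,s),ray(B,200+181*160/480,170+122/2)))
print('dog', plane(B,200+397*160/480,170+47/2,.075).round(3))
"
```

```text
[ 272  149   25   80 1767] [283.92642898 187.88002264]
[0.5808 0.1317 0.214 ]
[0.512  0.1383 0.214 ]
[0.5488 0.1348 0.214 ]
165 274 295 [0.5678 0.132  0.214 ]
220 273 294 [0.5203 0.1374 0.214 ]
(array([0.51268158, 0.13690543, 0.21210229]), [np.float64(0.002064316486470365), np.float64(0.0020643164864702942)])
dog [ 0.536 -0.309  0.075]
```

The bar measures 69 mm long at height 0.212, matching the given sizes. The grip point is (0.547, 0.135, 0.214). I'll descend and cage the bar.

Call:
arm_command(
  moves=[
    [70,0.6,-0.3,-1.5,0,0,0],
    [70,1.2,-0.5,-4,0,0,0],
    [70,1.6,-0.65,-7,0,0,0],
    [70,1.6,-0.65,-10,0,0,0],
    [70,1.6,-0.65,-11.8,0,0,0],
  ],
)

```text
t: 10.95
tool_pos: [0.5468, 0.127, 0.1903]
orientation: [0.001, 0.998, -0.055, -0.001]
force: [-0.3, -0.3, -0.4]
gripper_width: 0.0616
finger_force: 0.0
```

Call:
arm_command(
  moves=[
    [165,0,0,0,0,0,0],
    [165,0,0,0,0,0,0],
    [165,0,0,0,0,0,0],
    [165,0,0,0,0,0,0],
    [165,0,0,0,0,0,0],
  ],
  grip_force=25,
)

```text
t: 11.45
tool_pos: [0.5481, 0.13, 0.1933]
orientation: [-0.0, 0.999, -0.054, 0.001]
force: [-0.8, -0.6, -0.1]
gripper_width: 0.0301
finger_force: 0.0
```

Call:
arm_command(
  moves=[
    [165,0.05,0.5,0,0,0,0],
    [165,0.13,1.3,0.1,0,0,0],
    [165,0.23,2.2,0.3,0,0,0],
    [165,0.33,3.2,0.4,0,0,0],
    [165,0.43,4.2,0.5,0,0,0],
  ],
)

```text
t: 11.95
tool_pos: [0.5521, 0.1725, 0.1976]
orientation: [0.0, 0.999, -0.054, 0.0]
force: [-0.4, -2.4, 2.6]
gripper_width: 0.0303
finger_force: 1.7
```

Call:
arm_command(
  moves=[
    [165,0.1,1,0,0,0,0],
    [165,0.2,2,-0.2,0,0,0],
    [165,0.3,3,-0.4,0,0,0],
    [165,0.4,3.9,-0.5,0,0,0],
    [165,0.4,3.9,-0.5,0,0,0],
  ],
)

```text
t: 12.45
tool_pos: [0.5556, 0.213, 0.1916]
orientation: [-0.0, 0.999, -0.053, -0.0]
force: [1.0, -2.6, 0.7]
gripper_width: 0.03
finger_force: 1.1
```

Call:
arm_command(
  moves=[
    [165,0.02,0.2,0,0,0,0],
    [165,0.04,0.4,0,0,0,0],
    [165,0.04,0.4,0,0,0,0],
    [165,0.04,0.4,0,0,0,0],
    [165,0.04,0.4,0,0,0,0],
  ],
)

```text
t: 12.95
tool_pos: [0.5558, 0.2146, 0.1921]
orientation: [0.0, 0.999, -0.054, -0.001]
force: [-1.9, -3.7, -3.3]
gripper_width: 0.0298
finger_force: 1.9
```

Call:
arm_command(
  moves=[
    [165,0.02,0.2,0,0,0,0],
    [165,0.04,0.4,0,0,0,0],
    [165,0.04,0.4,0,0,0,0],
    [165,0.04,0.4,0,0,0,0],
    [165,0.04,0.4,0,0,0,0],
  ],
)

```text
t: 13.45
tool_pos: [0.556, 0.2157, 0.1918]
orientation: [0.003, 0.998, -0.055, -0.001]
force: [-1.9, -9.1, -1.1]
gripper_width: 0.0302
finger_force: 4.6
```

At the stop with 9 N. I'll spring back and do stroke 2.

Call:
arm_command(
  moves=[
    [165,-0.1,-1.2,0.2,0,0,0],
    [165,-0.25,-2.4,0.4,0,0,0],
    [165,-0.35,-3.6,0.5,0,0,0],
    [165,-0.5,-4.8,0.5,0,0,0],
    [165,-0.6,-6,0.4,0,0,0],
  ],
)

```text
t: 13.95
tool_pos: [0.5509, 0.1584, 0.1968]
orientation: [-0.0, 0.999, -0.054, 0.001]
force: [0.0, -1.3, -0.7]
gripper_width: 0.0301
finger_force: 0.5
```

Call:
arm_command(
  moves=[
    [165,-0.1,-1,-0.1,0,0,0],
    [165,-0.2,-2,-0.3,0,0,0],
    [165,-0.3,-2.9,-0.4,0,0,0],
    [165,-0.3,-2.9,-0.4,0,0,0],
    [165,-0.3,-2.9,-0.4,0,0,0],
  ],
)

```text
t: 14.45
tool_pos: [0.5478, 0.1305, 0.1924]
orientation: [-0.0, 0.999, -0.054, 0.0]
force: [0.6, -0.3, 0.2]
gripper_width: 0.0299
finger_force: 0.0
```

```bash
python3 -c "
from h import *
s,a=cap('wrist','w4');print(s['t'],s['tool_pos'],s['force'],s['finger_force'],s['gripper_width'])
cap('scene','s4')
i=cv2.imread('pics/w4.png');j=cv2.imread('pics/s4.png')[190:290,200:320];cv2.imwrite('pics/c4.png',np.vstack([cv2.resize(i,(440,330)),cv2.resize(j,(324,270)).__class__(0) if 0 else cv2.copyMakeBorder(cv2.resize(j,(324,270)),0,0,0,116,0)]))
"
```

```text
14.45 [0.54778552 0.13051397 0.19238598] [ 0.55942518 -0.2878885   0.21534122] 0.0 0.029878070969842133
```

View pics/c4.png

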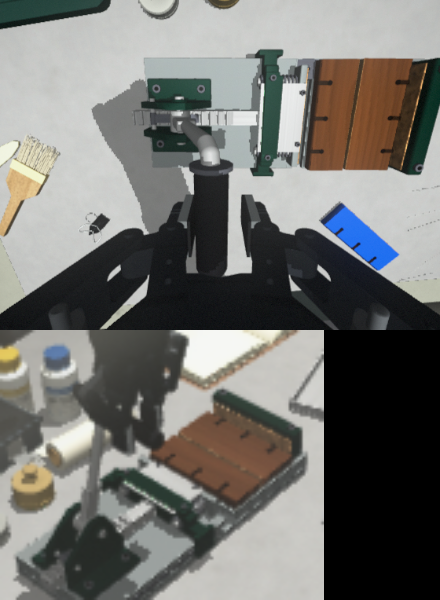

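The wrist camera sees the crosshead (267,115), boards and split even with the bar caged. No green shows yet. Stroke 2 follows.

Call:
arm_command(
  moves=[
    [165,0.1,0.8,0.1,0,0,0],
    [165,0.2,1.7,0.2,0,0,0],
    [165,0.3,2.7,0.4,0,0,0],
    [165,0.4,3.7,0.5,0,0,0],
    [165,0.5,4.7,0.5,0,0,0],
  ],
)

```text
t: 15.05
tool_pos: [0.553, 0.1777, 0.1977]
orientation: [0.0, 0.999, -0.054, 0.0]
force: [-0.1, -2.9, 2.0]
gripper_width: 0.0305
finger_force: 1.6
```

Call:
arm_command(
  moves=[
    [165,0.1,1.2,0,0,0,0],
    [165,0.2,2.4,-0.2,0,0,0],
    [165,0.3,3.4,-0.4,0,0,0],
    [165,0.4,4.4,-0.5,0,0,0],
    [165,0.4,4.4,-0.5,0,0,0],
  ],
)

```text
t: 15.55
tool_pos: [0.5561, 0.2163, 0.192]
orientation: [0.005, 0.998, -0.055, -0.001]
force: [-1.7, -12.6, 8.3]
gripper_width: 0.0304
finger_force: 6.0
```

Call:
arm_command(
  moves=[
    [165,0,0,0,0,0,0],
    [165,0,0,0,0,0,0],
    [165,0,0,0,0,0,0],
    [165,-0.1,-1,0.2,0,0,0],
    [165,-0.2,-2.2,0.4,0,0,0],
  ],
)

```text
t: 16.05
tool_pos: [0.554, 0.2001, 0.1958]
orientation: [-0.0, 0.999, -0.053, -0.001]
force: [-0.4, -2.1, -0.7]
gripper_width: 0.0305
finger_force: 0.7
```

Call:
arm_command(
  moves=[
    [165,-0.1,-1.2,0.1,0,0,0],
    [165,-0.2,-2.4,0.1,0,0,0],
    [165,-0.3,-3.6,0.1,0,0,0],
    [165,-0.4,-4.8,0,0,0,0],
    [165,-0.5,-5.6,-0.2,0,0,0],
  ],
)

```text
t: 16.55
tool_pos: [0.5499, 0.1417, 0.1944]
orientation: [0.0, 0.999, -0.054, 0.0]
force: [0.6, -0.8, -0.8]
gripper_width: 0.03
finger_force: 0.4
```

Call:
arm_command(
  moves=[
    [165,-0.1,-0.7,-0.1,0,0,0],
    [165,-0.2,-1.3,-0.2,0,0,0],
    [165,-0.2,-1.3,-0.2,0,0,0],
    [165,-0.2,-1.3,-0.2,0,0,0],
    [165,-0.2,-1.3,-0.2,0,0,0],
  ],
)

```text
t: 17.05
tool_pos: [0.5477, 0.1308, 0.1924]
orientation: [-0.0, 0.999, -0.053, 0.0]
force: [-0.2, 0.3, 0.4]
gripper_width: 0.0299
finger_force: 0.0
```

```bash
cat > meas.py <<'E'
from h import *
C=np.array([.512,.0236]);yd=np.array([.108,.994])
def tr(f):
    D=np.load(f'pics/{f}.npy',allow_pickle=True).item();s,a=D['s'],D['im'];p=a['pixels'].astype(int)
    xs=np.array([-.045,-.03,.03,.045])
    o=[]
    # sample along clamp y at given clamp x, z=.06, report colour classes
    from scipy.spatial.transform import Rotation as R
    W=np.eye(4);q=s['orientation'];W[:3,:3]=R.from_quat([q[1],q[2],q[3],q[0]]).as_matrix();W[:3,3]=s['tool_pos'];T=np.linalg.inv(W@np.array(a['hand_eye']))
    for x in (.03,.07,.11):
        line=''
        for y in np.arange(.13,-.125,-.002):
            w=C+np.array([.994,-.108])*x+yd*y;c=T@np.r_[w,.05,1]
            u=int(round(a['cx']+a['fx']*c[0]/-c[2]));v=int(round(a['cy']-a['fy']*c[1]/-c[2]))
            if not(0<=u<560 and 0<=v<420): line+='?';continue
            r,g,b=p[v,u]
            line+='R' if r>2.2*max(g,b) and r>110 else 'G' if g>1.4*r and g>90 else 'g' if g>r+12 else 'w' if r>g+25 and r<190 else 'c' if r>g+15 else 'D' if r<50 else '.' if r<190 else ' '
        print(f,x,line)
if __name__=='__main__':
    import sys
    for f in sys.argv[1:]: tr(f)
E
python3 -c "
from h import *
s,a=cap('wrist','w5');print(s['t'],s['tool_pos'],s['force'])"; python3 meas.py w3 w4 w5
```

```text
17.05 [0.54770456 0.13075073 0.19235588] [-0.19644236  0.34648087  0.38041116]
w3 0.03 ggDDDDDDDDDDDDDDD..............gggggggggg.              w...........D.wwwwwwcwwwwwwwwwwwwwww.cwwwwwwwwwwwwwwwwwwwwwccwwww......w
w3 0.07 ..............              .. ggggggggggg              ........D...D......DDcwwwwwwwwwwwwww.cwwwwwwwwwwwwwwwwwwwwDDDDDDDDD.c..c
w3 0.11 ggggg...........................gggggggggg .............c..........DDD.....DDwwwwwwwwwwwwwww.wwwwwwwwwwwwwwwwwwwwwwDDDDDDDDD....
w4 0.03 ...................................  ggggggggggg              .....D..wwwwwcwwwwwwwwwwwwwwwc.wwwwwwwwwwwwwwwwwwwwwDDcccccD..ccc.
w4 0.07     .    .    .                  ..  ggggggggggg              .....DD......DDcwwwwwwwwwwwwwccwwwwwwwwwwwwwwwwwwwwwDDDDDDDDc.cccc
w4 0.11 gggggg.......g...................... ggggggggggg.             .....D......DDDwwwwwwwwwwwwww..wwwwwwwwwwwwwwwwwwwwwcDDDDDDD.....c
w5 0.03 ......................................... .gggggggggg.             c.cwwwwwccwwwwwwwwwwwwwwc.wwwwwwwwwwwwwwwwwwwwwcDcccccD...cc.
w5 0.07     .     .   ..   ..                 ... .gggggggggg              ........DDwwwwwwwwwwwwww.cwwwwwwwwwwwwwwwwwwwwwDDDDcDDDccccc.
w5 0.11 gggggg................................... .gggggggggg.       ..    w......DDDwwwwwwwwwwwwww..wwwwwwwwwwwwwwwwwwwwwDDDcDDDDD.....
```

The strokes move the crosshead about 11 mm each, while the boards stay put. The cork is now about 5 mm from board A. Stroke 3, then a look.

Call:
arm_command(
  moves=[
    [165,0.1,0.8,0.1,0,0,0],
    [165,0.2,1.7,0.2,0,0,0],
    [165,0.3,2.7,0.4,0,0,0],
    [165,0.4,3.7,0.5,0,0,0],
    [165,0.5,4.7,0.5,0,0,0],
  ],
)

```text
t: 17.6
tool_pos: [0.553, 0.1777, 0.1977]
orientation: [0.0, 0.999, -0.054, 0.0]
force: [-0.7, -3.1, 1.7]
gripper_width: 0.0301
finger_force: 1.6
```

Call:
arm_command(
  moves=[
    [165,0.1,1.2,0,0,0,0],
    [165,0.2,2.4,-0.2,0,0,0],
    [165,0.3,3.4,-0.4,0,0,0],
    [165,0.4,4.4,-0.5,0,0,0],
    [165,0.4,4.4,-0.5,0,0,0],
  ],
)

```text
t: 18.1
tool_pos: [0.5561, 0.2163, 0.192]
orientation: [0.005, 0.998, -0.055, -0.001]
force: [-2.7, -12.2, 8.5]
gripper_width: 0.0301
finger_force: 6.0
```

Call:
arm_command(
  moves=[
    [165,0,0,0,0,0,0],
    [165,0,0,0,0,0,0],
    [165,0,0,0,0,0,0],
    [165,-0.1,-1,0.2,0,0,0],
    [165,-0.2,-2.2,0.4,0,0,0],
  ],
)

```text
t: 18.6
tool_pos: [0.554, 0.2001, 0.1958]
orientation: [-0.0, 0.999, -0.053, -0.001]
force: [-0.0, -1.8, -1.5]
gripper_width: 0.0302
finger_force: 0.7
```

Call:
arm_command(
  moves=[
    [165,-0.1,-1.2,0.1,0,0,0],
    [165,-0.2,-2.4,0.1,0,0,0],
    [165,-0.3,-3.6,0.1,0,0,0],
    [165,-0.4,-4.8,0,0,0,0],
    [165,-0.5,-5.6,-0.2,0,0,0],
  ],
)

```text
t: 19.1
tool_pos: [0.5499, 0.1417, 0.1944]
orientation: [0.0, 0.999, -0.054, 0.0]
force: [-0.2, -1.8, -0.3]
gripper_width: 0.0301
finger_force: 0.4
```

Call:
arm_command(
  moves=[
    [165,-0.1,-0.7,-0.1,0,0,0],
    [165,-0.2,-1.3,-0.2,0,0,0],
    [165,-0.2,-1.3,-0.2,0,0,0],
    [165,-0.2,-1.3,-0.2,0,0,0],
    [165,-0.2,-1.3,-0.2,0,0,0],
  ],
)

```text
t: 19.6
tool_pos: [0.5477, 0.1307, 0.1924]
orientation: [-0.0, 0.999, -0.053, 0.0]
force: [1.0, 0.2, 0.6]
gripper_width: 0.0302
finger_force: 0.0
```

```bash
python3 -c "
from h import *
s,a=cap('wrist','w6');print(s['t'],s['tool_pos'],s['force'])
i=cv2.imread('pics/w6.png')[50:250,290:560];cv2.imwrite('pics/c6.png',cv2.resize(i,None,fx=2.9,fy=2.9,interpolation=2))"; python3 meas.py w5 w6
```

```text
19.6 [0.54772509 0.13071322 0.19237439] [0.97250666 0.2259908  0.56358723]
w5 0.03 ......................................... .gggggggggg.             c.cwwwwwccwwwwwwwwwwwwwwc.wwwwwwwwwwwwwwwwwwwwwcDcccccD...cc.
w5 0.07     .     .   ..   ..                 ... .gggggggggg              ........DDwwwwwwwwwwwwww.cwwwwwwwwwwwwwwwwwwwwwDDDDcDDDccccc.
w5 0.11 gggggg................................... .gggggggggg.       ..    w......DDDwwwwwwwwwwwwww..wwwwwwwwwwwwwwwwwwwwwDDDcDDDDD.....
w6 0.03 ..............................................  gggggggggg.             cwwwwcwwwwwwwwwwwwwwwwwwwwwwwwwwwwwwwwwwwwcDcccccD...ccc
w6 0.07     .    ..   ..   ..   ..                 ...  Dggggggggg.             .....D.wwwwwwwwwwwwwwwwwwwwwwwwwwwwwwwwwwwDDDDDDDDccc...
w6 0.11 gggggg..................g..................... .ggggggggggg       ..    c....DDwwwwwwwwwwwwwwwwwwwwwwwwwwwwwwwwwwwDDDcDDcDD....c
```

View pics/c6.png

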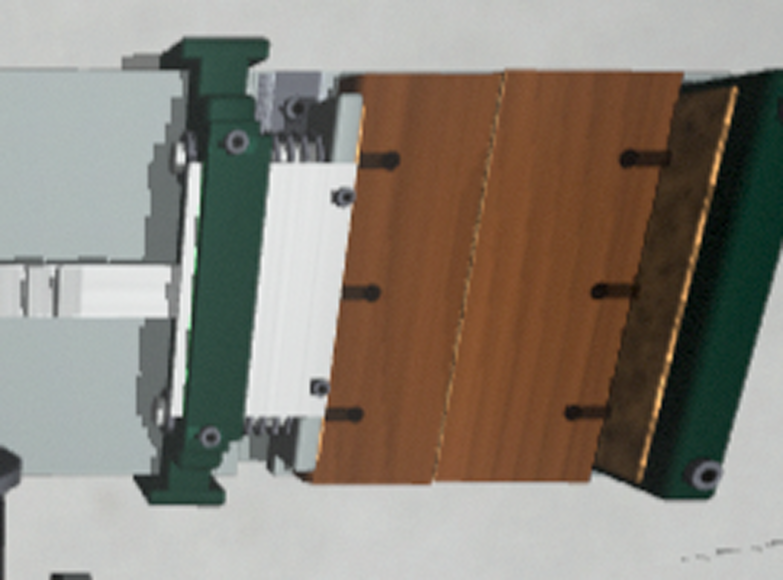

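The split in c6 is now a hairline from (505,70) to (435,480), and a faint green edge shows behind the crosshead at about (190,270). I'll check the pixel values numerically, comparing with the frame before.

```bash
python3 -c "
from h import *
for f in('w4','w5','w6'):
    p=np.load(f'pics/{f}.npy',allow_pickle=True).item()['im']['pixels'].astype(int)
    d={'w4':335,'w5':340,'w6':346}[f]
    for v in(125,135,143,155,180): print(f,v,[tuple(map(int,x)) for x in p[v,d:d+18]])
    hs=cv2.cvtColor(p.astype(np.uint8),cv2.COLOR_RGB2HSV);m=(hs[...,0]>45)&(hs[...,0]<85)&(hs[...,1]>90)&(hs[...,2]>80);m[:,:320]=0;m[:,400:]=0
    print(f,'green px',m.sum(), np.argwhere(m).mean(0) if m.any() else '')
    # platen length: crosshead right edge to cork/wood along row
    for v in(120,150,175):
        r=p[v,355:430];
        g=[i for i in range(len(r)) if r[i][1]>r[i][0]+10 and r[i][0]<60]; w=[i for i in range(g[-1],len(r)) if r[i][0]>r[i][2]+40]
        print(v,g[-1]+355,w[0]+355 if w else None)
"
```

```text
w4 125 [(122, 136, 126), (42, 62, 50), (45, 69, 62), (54, 86, 75), (51, 84, 72), (52, 84, 73), (50, 82, 72), (50, 84, 73), (52, 83, 71), (50, 81, 72), (53, 83, 72), (50, 83, 71), (51, 83, 73), (51, 82, 70), (52, 83, 72), (48, 79, 70), (49, 81, 69), (50, 81, 70)]
w4 135 [(65, 108, 78), (41, 60, 53), (55, 88, 75), (52, 82, 72), (53, 83, 72), (50, 82, 71), (51, 81, 71), (53, 83, 73), (48, 80, 70), (53, 83, 74), (50, 82, 71), (50, 81, 71), (48, 79, 71), (51, 80, 69), (50, 79, 69), (52, 81, 70), (48, 78, 68), (47, 78, 65)]
w4 143 [(41, 63, 51), (46, 72, 63), (49, 82, 70), (50, 82, 72), (52, 82, 70), (50, 82, 71), (50, 81, 69), (52, 82, 72), (50, 80, 70), (51, 82, 70), (52, 83, 71), (50, 79, 69), (48, 78, 68), (49, 80, 68), (49, 80, 69), (47, 77, 68), (48, 79, 67), (50, 79, 69)]
w4 155 [(41, 63, 56), (50, 83, 72), (51, 81, 71), (49, 81, 69), (50, 81, 68), (48, 80, 70), (48, 78, 68), (46, 79, 65), (48, 77, 67), (50, 78, 68), (49, 79, 69), (46, 78, 66), (51, 81, 70), (51, 81, 69), (45, 76, 65), (49, 79, 70), (48, 78, 66), (47, 77, 67)]
w4 180 [(47, 77, 68), (48, 78, 66), (46, 75, 65), (47, 75, 67), (46, 76, 66), (43, 73, 63), (45, 75, 66), (46, 76, 64), (49, 76, 67), (45, 75, 64), (45, 75, 66), (46, 75, 66), (47, 75, 67), (47, 75, 65), (44, 74, 64), (46, 74, 63), (49, 77, 66), (44, 72, 62)]
w4 green px 976 [115.84938525 344.91290984]
120 357 404
150 355 385Traceback (most recent call last):
  File "<string>", line 12, in <module>
    g=[i for i in range(len(r)) if r[i][1]>r[i][0]+10 and r[i][0]<60]; w=[i for i in range(g[-1],len(r)) if r[i][0]>r[i][2]+40]
                                                                                           ~^^^^
IndexError: list index out of range
```

```bash
python3 -c "
from h import *
for f,d in(('w4',326),('w5',332),('w6',338)):
    p=np.load(f'pics/{f}.npy',allow_pickle=True).item()['im']['pixels'].astype(int)
    for v in(130,155,175): print(f,v,d,' '.join('%d/%d'%(x[0],x[1]) for x in p[v,d:d+24]))
    for v in(120,150,175): print('   cork',v,350,' '.join('%d/%d'%(x[0],x[1]) for x in p[v,350:430:1])) if 0 else None
"
```

```text
w4 130 326 108/113 109/113 109/113 109/114 128/133 206/211 234/236 236/237 228/231 101/135 40/53 50/81 52/84 52/84 51/83 50/81 49/79 50/83 49/81 53/82 54/83 52/83 50/80 50/81
w4 155 326 191/193 139/142 136/138 154/157 232/233 232/234 232/234 221/223 56/83 41/63 50/83 51/81 49/81 50/81 48/80 48/78 46/79 48/77 50/78 49/79 46/78 51/81 51/81 45/76
w4 175 326 105/111 110/115 150/154 230/231 229/231 229/230 218/222 43/64 41/65 45/77 47/78 49/79 48/76 46/78 47/78 47/76 44/75 46/76 48/79 48/77 43/75 46/77 45/75 46/76
w5 130 332 108/114 105/111 108/113 107/114 108/113 105/112 106/112 107/113 102/107 74/80 125/127 233/234 233/234 226/227 133/138 64/105 44/62 52/84 53/83 54/84 55/84 49/82 54/83 51/81
w5 155 332 230/231 228/229 229/230 230/231 223/224 137/138 137/139 135/137 141/143 203/204 231/231 230/232 220/223 83/115 41/53 51/79 52/80 49/79 48/79 51/78 49/78 48/78 50/79 52/80
w5 175 332 103/109 104/110 104/108 105/109 104/109 98/105 81/86 110/115 227/230 227/228 227/228 215/218 49/79 40/60 51/81 49/78 48/78 48/77 48/78 47/77 44/75 47/76 51/78 46/76
w6 130 338 176/186 167/177 104/110 107/112 107/112 105/110 107/112 105/111 105/110 106/111 106/113 105/109 97/103 59/66 55/57 130/134 230/232 231/232 225/226 128/132 47/78 40/56 50/80 50/81
w6 155 338 226/227 227/228 227/228 227/229 227/228 226/228 227/228 226/227 227/228 219/220 136/137 134/133 133/134 154/157 229/231 227/229 228/230 215/218 52/78 40/57 50/78 48/76 51/80 45/75
w6 175 338 104/108 106/112 102/107 109/112 104/109 103/108 103/109 104/109 104/108 98/104 50/55 90/93 194/197 225/226 226/227 216/219 81/112 41/53 46/73 46/76 49/77 47/77 45/74 47/74
```

The steel end of the tongue is 4 px wide in all three frames, so the platen is still free and this is the tooth before closing. Stroke 4.

Call:
arm_command(
  moves=[
    [165,0.1,0.8,0.1,0,0,0],
    [165,0.2,1.7,0.2,0,0,0],
    [165,0.3,2.7,0.4,0,0,0],
    [165,0.4,3.7,0.5,0,0,0],
    [165,0.5,4.7,0.5,0,0,0],
  ],
)

```text
t: 20.15
tool_pos: [0.5529, 0.1775, 0.1977]
orientation: [0.0, 0.999, -0.054, 0.0]
force: [-0.7, -4.6, 2.1]
gripper_width: 0.0304
finger_force: 2.0
```

Call:
arm_command(
  moves=[
    [165,0.1,1.2,0,0,0,0],
    [165,0.2,2.4,-0.2,0,0,0],
    [165,0.3,3.4,-0.4,0,0,0],
    [165,0.4,4.4,-0.5,0,0,0],
    [165,0.4,4.4,-0.5,0,0,0],
  ],
)

```text
t: 20.65
tool_pos: [0.5563, 0.2163, 0.192]
orientation: [0.005, 0.998, -0.055, -0.001]
force: [-2.0, -13.1, 8.3]
gripper_width: 0.03
finger_force: 6.6
```

Call:
arm_command(
  moves=[
    [165,0,0,0,0,0,0],
    [165,0,0,0,0,0,0],
    [165,0,0,0,0,0,0],
    [165,-0.1,-1,0.2,0,0,0],
    [165,-0.2,-2.2,0.4,0,0,0],
  ],
)

```text
t: 21.15
tool_pos: [0.554, 0.1999, 0.1956]
orientation: [-0.0, 0.999, -0.053, -0.001]
force: [-0.4, -1.5, -1.0]
gripper_width: 0.0301
finger_force: 0.7
```

Call:
arm_command(
  moves=[
    [165,-0.1,-1.2,0.1,0,0,0],
    [165,-0.2,-2.4,0.1,0,0,0],
    [165,-0.3,-3.6,0.1,0,0,0],
    [165,-0.4,-4.8,0,0,0,0],
    [165,-0.5,-5.6,-0.2,0,0,0],
  ],
)

```text
t: 21.65
tool_pos: [0.5498, 0.1417, 0.1944]
orientation: [0.0, 0.999, -0.054, 0.0]
force: [-0.5, -1.0, -2.0]
gripper_width: 0.0295
finger_force: 0.5
```

Call:
arm_command(
  moves=[
    [165,-0.1,-0.7,-0.1,0,0,0],
    [165,-0.2,-1.3,-0.2,0,0,0],
    [165,-0.2,-1.3,-0.2,0,0,0],
    [165,-0.2,-1.3,-0.2,0,0,0],
    [165,-0.2,-1.3,-0.2,0,0,0],
  ],
)

```text
t: 22.15
tool_pos: [0.5477, 0.1307, 0.1924]
orientation: [-0.0, 0.999, -0.053, 0.0]
force: [0.0, 0.2, -0.1]
gripper_width: 0.0302
finger_force: 0.0
```

```bash
python3 -c "
from h import *
s,a=cap('wrist','w7');print(s['t'],s['tool_pos'],s['force'])
p=a['pixels'].astype(int)
for v in(130,155,175): print(v,' '.join('%d/%d/%d'%tuple(x) for x in p[v,342:374]))
"; python3 meas.py w6 w7
```

```text
22.15 [0.54771168 0.13072695 0.19238113] [ 0.00623602  0.21905419 -0.10358677]
130 104/112/111 103/110/108 106/113/112 106/113/111 104/110/110 106/111/111 106/111/110 105/111/109 105/112/110 104/109/109 105/112/110 103/109/109 103/109/107 119/125/122 199/203/200 228/230/229 230/232/231 227/233/229 185/231/199 67/228/116 65/228/113 65/228/114 68/229/117 63/221/110 48/128/67 37/49/44 42/67/58 48/79/67 46/76/67 46/77/68 48/78/68 45/76/65
155 226/227/226 226/227/227 225/228/227 225/227/225 224/227/226 225/227/226 226/227/226 218/218/217 131/134/133 129/133/130 130/132/131 137/140/139 195/200/198 227/229/227 227/228/226 223/229/224 160/228/179 65/228/115 65/228/114 63/228/113 66/228/114 64/222/109 52/164/84 38/56/46 45/74/61 47/78/67 43/75/62 47/77/65 44/75/65 44/75/64 43/74/62 45/75/63
175 102/108/106 103/110/108 102/110/108 103/108/107 102/108/108 103/110/109 101/106/106 102/109/108 102/106/107 105/111/111 140/143/142 224/227/226 226/227/227 224/226/227 209/225/215 63/226/112 63/227/113 62/226/110 60/225/109 60/226/110 58/213/104 37/51/45 42/69/58 44/76/62 43/72/62 43/73/63 41/72/60 43/
[... 163 characters left out ...]
wcDcccccD...ccc
w6 0.07     .    ..   ..   ..   ..                 ...  Dggggggggg.             .....D.wwwwwwwwwwwwwwwwwwwwwwwwwwwwwwwwwwwDDDDDDDDccc...
w6 0.11 gggggg..................g..................... .ggggggggggg       ..    c....DDwwwwwwwwwwwwwwwwwwwwwwwwwwwwwwwwwwwDDDcDDcDD....c
w7 0.03 ...............................................  GGGggggggggggg           wwwwcwwwwwwwwwwwwwwwwwwwwwwwwwwwwwwwwwwwwDDccccD..ccc.
w7 0.07    .    .    .    ..   ..   ..              ...  GGGggggggggggg           ....DDwwwwwwwwwwwwwwwwwwwwwwwwwwwwwwwwwwwDDDDcDDDcccc.
w7 0.11 gggggg..........g..............................  GGGDggggggggg.  . ...  . ....DDwwwwwwwwwwwwwwwwwwwwwwwwwwwwwwwwwwwDDDDDDDD..c..
```

The green band is about 6 px wide behind the 4 mm steel end, with no red. I'll open and withdraw.

Call:
arm_command(
  moves=[
    [100,0,0.3,0,0,0,0],
    [70,0,0.5,0,0,0,0],
    [70,0,0.5,0,0,0,0],
    [70,0,0.5,2,0,0,0],
    [70,0,0.5,5,0,0,0],
  ],
)

```text
t: 22.7
tool_pos: [0.5463, 0.1349, 0.2412]
orientation: [0.001, 0.999, -0.054, -0.002]
force: [0.8, -0.0, 0.3]
gripper_width: 0.0622
finger_force: 0.0
```

Call:
arm_command(
  moves=[
    [70,-0.5,0,4,0,0,0],
    [70,-1,0,7,0,0,0],
    [70,-1.6,0,7,0,0,0],
    [70,-1.6,0,7,0,0,0],
    [70,-1.6,0,7,0,0,0],
  ],
)

```text
t: 23.2
tool_pos: [0.531, 0.1349, 0.3112]
orientation: [0.0, 0.999, -0.054, -0.001]
force: [0.7, 0.6, -0.1]
gripper_width: 0.0621
finger_force: 0.0
```

```bash
python3 -c "
from h import *
s,a=cap('wrist','w8');print(s['t'],s['tool_pos'],s['force'])
p=a['pixels'].astype(int);m=(p.max(2)<60).astype(np.uint8);m[:,:255]=0;m[:,320:]=0;m[:140]=0;m[235:]=0
n,l,st,c=cv2.connectedComponentsWithStats(m);k=1+st[1:,4].argmax();print(st[k],c[k],plane(a,*c[k],.214,s))
r,g,b=p[...,0],p[...,1],p[...,2]
print('green',((g>180)&(r<110)).sum(),'red',((r>130)&(g<70)&(b<80))[:, 250:400].sum())
_,t=cap('top','t8');q=t['pixels'].astype(int);mm=(q[...,0]>130)&(q[...,1]<70)&(q[...,2]<80);mm[:,:320]=0;mm[:,395:]=0;v,u=np.where(mm);print('dog',plane(t,u.mean(),v.mean(),.085).round(3))
"; python3 meas.py w8
```

```text
23.2 [0.53097948 0.13492187 0.31124879] [ 0.73938099  0.55828287 -0.05247232]
[ 255  140   33   90 1954] [273.99846469 184.33930399] [0.55254496 0.13578597 0.214     ]
green 217 red 0
dog [nan nan nan]
w8 0.03 DDDDDDDDDDDDDDDD............................... gGGDgggggggggg           wwwcc.cwwwwwwwwwwwwwwwwwwwwwwwwwwwwwwwwwwwDDD..DDDD.c.c
w8 0.07 ..................................          ... gGGGgggggggggg           w.ccc.DwwwwwwwwwwwwwwwwwwwwwwwwwwwwwwwwwwwDDDDDDDD....c
w8 0.11 gggggg......................................... gGGggggggggggg...........w....DD.wwwwwwwwwwwwwwwwwwwwwwwwwwwwwwwwwwDDDDDDDDD...c<string>:8: RuntimeWarning: Mean of empty slice.
  ret = ret.dtype.type(ret / rcount)
```

The lever is at rest (y 0.136, as at the start). Green shows, no red, and the dog was seen standing in the tray. Handing in.

```bash
python3 -c "
from workcell import arm
print(arm.hand_in())"
```

```text
the job is handed in; nothing more can be done
None
```

The job is handed in at about 23 s: the stop dog stands in the steel tray, and four full strokes brought out the green band with no red and closed the split as far as the wrist images show; the lever is back at rest, though my last check of the dog in the tray was before pumping, because the final overhead view did not show it.

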